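# Sweep the heel lifts into the catch frame

## Robot

A 6-joint arm with a two-finger parallel gripper is mounted at the origin on the work surface. World frame = base frame: x ahead of the robot, y to its left, z up, the work surface at z = 0. Lengths are in mm, angles in degrees, forces in N, time in s.
With the tool pointing down it reaches from about 350 to 950 mm from the base axis. Payload 17.4 kg.
Tool frame: the origin (TCP) lies midway between the tips of the shut fingers; the grasp point (between the pads) lies ctrl.pinch_z behind it (ctrl.pinch_z is the distance from the TCP to the grasp point, in mm); y points along the fingers, z is the direction in which the jaws open and shut, and the axes are right-handed (so a half turn about y gives the same grasp; the last joint's range is limited). The gripper opens to 93 mm and grips with 3 to 60 N. Pads are 15 mm wide; open, the fingers measure 128 mm over their backs; the gripper's body (75 mm by 188 mm) begins 65 mm behind the grasp point.
Start: joints at [62.177, 6.646, 82.598, -0, 90.757, -2.166], TCP at [292.272, 608.448, 218.646] pointing down, gripper open.
Joint ranges: [-162.19, 162.19], [-47.58, 125.68], [4.15, 143.07], [-65.23, 245.23], [0.69, 171.88], [-170.13, 170.13]. Speed limits (degrees/s): [108.29, 108.29, 127.2, 180, 180, 180].

## Interface

Orientations are given as [roll, pitch, yaw] about the fixed x, y, z axes, in that order (R = Rz(yaw) Ry(pitch) Rx(roll)).
In Python, from cell import telemetry, viewer, ticket, ctrl gives the robot as it stands.
- The arm moves only by the tool carry_out, never from a script. Its argument "motion" is a list of rows, each a list of 3 entries, a list of its own where there are three numbers: the opening, from 0 (shut) to 1 (fully open), then the shift along the tool's x, y, z in cm, then the turn about the tool's y in rad. A call has exactly 5 rows; each row is the pose to reach, as a shift and turn from the pose measured when the call began, along the tool's axes at that moment; what a row does not reach only later rows make up. A row lasts 1/12 s, in which the tool goes at most 41.7 mm and 7.16 degrees, less where a joint would pass 70% of its speed; a pose out of reach is approached as far as the arm can. A call with a gripper value outside its range is refused whole. The fingers move at their own pace and stop on an object; "squeeze" is the grip in N (left out, the last holds). Time passes only in rows, so rows that repeat a pose let the fingers close, or fill a call up. It gives the time, the measured TCP pose, the force and the opening at its end, in the units of the state.
- telemetry.read_state(): the state, without advancing time (a new reading comes with each control period).
- viewer.camera(name): name is "scene" or "top" or "wrist"; returns a dict with "color" (420x560x3 uint8, blue, green, red), "vertical_fov" (degrees; the focal length in pixels is half the picture's height over the tangent of half this angle, whatever the lens; pixels are square), "cx", "cy" (the principal point, pixels), "R" (3x3) and "t" (3): a world point X has camera coordinates R X + t; the wrist camera has in their place "mount" (4x4, takes a point from camera to tool coordinates, whose origin is the TCP and whose axes are the tool frame's). Camera axes: x right, y down, z forward; pixel columns grow to the right and rows downward; lengths in mm; the calibration is good to about 2 mm. A picture is of the moment at which its call begins: read the wrist's pose just before it. There is no depth.
- ticket.job_done(): hands the job in, once; it reports no verdict.
The state is a dict: "clock": time; "joint_pos": joint angles; "qvel": joint speeds; "joint_torque": joint torques, N m; "position": TCP position; "eef_rot": TCP orientation; "contact_force": force on the tool from outside, world axes, zero at the start; "ft_torque": the same for the moment, N m; "width": finger opening in mm.
Only numpy, scipy, OpenCV 4.12 (cv2) and the standard library are available. Lean on these libraries where they do the work, as an engineer would, in place of code of your own. Each camera call takes 0.05 s, during which the arm holds its last target.

## Task

Clear the cobbler's bench: with the fingers, sweep the three loose rubber heel lifts across the bench through the open side of the wooden frame, so that all three end up lying flat inside it. Slide them along the bench; do not lift or carry them. Leave the glue jar, the wax tin and the hammer where they are, and finish with the hand clear of everything.

Things in the scene. Friction and masses are not known exactly. Their poses are not given: they have to be found in the camera images.
- frame: Fixed dark-wood catch frame on the bench: three straight walls, 30 mm high and 15 mm thick, no floor (the bench itself is its floor), the fourth side open. Inside it measures 280 mm along its x by 130 mm along its y. Origin: centre of the inside rectangle, at bench level. Its +y axis points out of the open side, which faces about left (world +y) but turns up to 0.35 rad either way; the inside spans x -140 to +140 mm and y -65 mm (back wall) to +65 mm (open side).
- mouth (a point): Middle of the frame's open side, at bench level, 65 mm from the frame's origin along its +y.
- lift_large: Loose D-shaped black rubber heel lift lying flat on the bench, 54 mm along its x by 50 mm along its y, 12 mm thick, vertical edges, about 43 g (may vary by a third). Origin: centre of its underside; z up; the straight edge is at -x, the round end at +x. It slides on the bench with friction, without rolling, and stays where it is left.
- lift_medium: Loose D-shaped black rubber heel lift lying flat on the bench, 50 mm along its x by 46 mm along its y, 12 mm thick, vertical edges, about 37 g (may vary by a third). Origin: centre of its underside; z up; the straight edge is at -x, the round end at +x. It slides on the bench with friction, without rolling, and stays where it is left.
- lift_small: Loose D-shaped black rubber heel lift lying flat on the bench, 44 mm along its x by 40 mm along its y, 12 mm thick, vertical edges, about 28 g (may vary by a third). Origin: centre of its underside; z up; the straight edge is at -x, the round end at +x. It slides on the bench with friction, without rolling, and stays where it is left.
- glue_jar: Bystander: upright amber glass jar with a black lid, 60 mm across, 85 mm tall, beyond the work. Origin: centre of its underside.
- wax_tin: Bystander: round metal tin lying flat, 60 mm across, 25 mm tall, on the robot's side of the work. Origin: centre of its underside.
- hammer: Bystander: hammer lying on the bench to the left of the work, 260 mm long, 26 mm tall, along its x (roughly world x), steel head about 90 mm wide at the +x end. Origin: on the handle line at bench level, midway along.

How it is judged:
By the outcome, as a careful person would: the job done as asked, in the order asked, and still so for the second after the job is handed in, with the robot touching nothing.
It also fails if it takes over 72 s, if anything falls off the work surface, if the arm or the gripper's body presses on something with over 40 N, if the wrist force passes 120 N, or if a joint passes its speed limit or range.

## Working session

There is one attempt and no reset: what is moved stays moved. The work goes in short steps, Python scripts to look and compute and a tool call to move; the robot and the scene stay as the last step left them, time stands still between calls to the robot, and variables do not carry over. Pictures are saved under pics/ and viewed, and the job is handed in when it is done.

Besides the shell and the picture viewer there is one more tool, called after ">>>" by a JSON object that holds its "name" and its "arguments", one argument or row to a line. carry_out: Moves the arm, as the interface text tells. Its arguments: {"type":"object","properties":{"motion":{"type":"array"},"squeeze":{"type":"number"}},"required":["motion"]}

```bash
mkdir -p pics; ls
python3 - <<'E'
from cell import telemetry, viewer, ticket, ctrl
import cv2,json
print(telemetry.read_state()); print(ctrl.pinch_z, [a for a in dir(ctrl) if a[0]!='_'])
for n in ("scene","top"):
    c=viewer.camera(n); cv2.imwrite(f"pics/{n}0.png",c["color"]); print(n,{k:v for k,v in c.items() if k!="color"})
E
```

```text
pics
{'clock': 0.0, 'joint_pos': array([ 6.21770096e+01,  6.67131527e+00,  8.26348212e+01, -9.78430858e-04,
        9.07583573e+01, -2.16518860e+00]), 'qvel': array([ 0.01189636,  0.0113928 ,  0.00505077,  0.006101  ,  0.01570937,
       -0.0512962 ]), 'joint_torque': array([-1.56799174e-04, -7.21260524e+01, -6.22609878e+01,  7.80503964e-02,
        2.38050293e-02, -1.20576242e-04]), 'position': array([292.1786276 , 608.25052686, 217.94827788]), 'eef_rot': array([-9.00644847e+01,  1.45895742e-03, -2.56578151e+01]), 'contact_force': array([-0.59924436, -0.00383611,  0.09429641]), 'ft_torque': array([-0.02102256, -0.02840168,  0.01056806]), 'width': 93.02246229015236}
18.8 ['IKError', 'pinch_z']
scene {'vertical_fov': 43.87760373003722, 'cx': 280.393860825021, 'cy': 213.97464527635208, 'R': array([[-0.74615743,  0.66574606, -0.0055918 ],
       [ 0.47937651,  0.53141114, -0.69842706],
       [-0.46200352, -0.52381712, -0.71565939]]), 't': array([ 369.3412681 , -328.59269308, 1657.69487593])}
top {'vertical_fov': 45.670386963769, 'cx': 274.8621875035393, 'cy': 210.9083229352199, 'R': array([[ 0.02551729, -0.99967015, -0.00290805],
       [-0.982805  , -0.02455443, -0.18300658],
       [ 0.18287481,  0.00752788, -0.98310739]]), 't': array([ 95.37163108, 579.44390514, 967.80944219])}
```

View pics/top0.png

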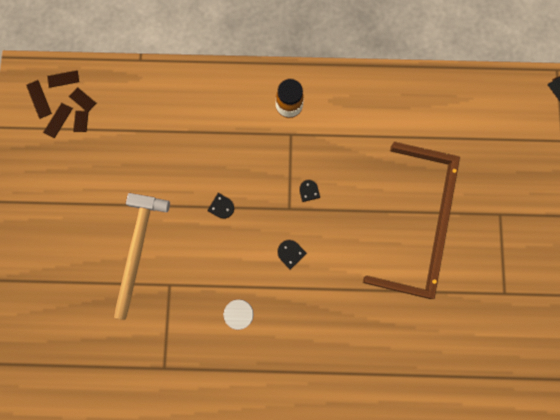

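View pics/scene0.png

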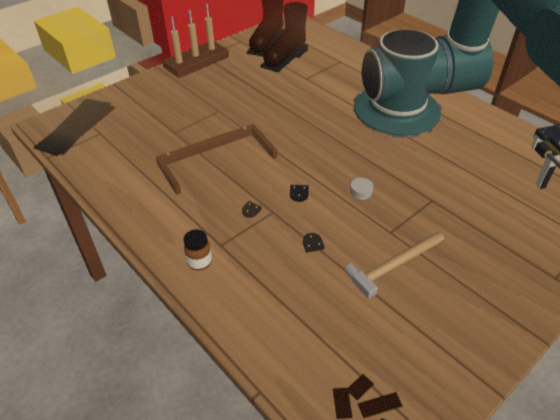

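The top view shows three lifts, at about (309,190), (222,206) and (291,253). The frame opens to the left with its back corners at about (458,158) and (432,296). The hammer head is at (147,202), the tin at (238,314) and the jar at (290,95). Next I'll measure them.

```bash
cat > h.py <<'E'
from cell import telemetry, viewer, ticket, ctrl
import cv2, numpy as np
def K(c): 
    f=210/np.tan(np.radians(c["vertical_fov"]/2)); return f
def toW(c,p,z):
    p=np.atleast_2d(np.asarray(p,float)); f=K(c)
    d=np.c_[(p[:,0]-c["cx"])/f,(p[:,1]-c["cy"])/f,np.ones(len(p))]@c["R"]
    o=-c["R"].T@c["t"]; return o+d*((z-o[2])/d[:,2])[:,None]
def masks(c):
    hsv=cv2.cvtColor(c["color"],cv2.COLOR_BGR2HSV); g=c["color"].max(2)
    return hsv,g
def lifts(c,thr=60,box=(180,140,470,300)):
    g=c["color"].max(2); m=(g<thr).astype(np.uint8)
    x0,y0,x1,y1=box; mm=np.zeros_like(m); mm[y0:y1,x0:x1]=m[y0:y1,x0:x1]
    mm=cv2.morphologyEx(mm,cv2.MORPH_CLOSE,np.ones((5,5)))
    out=[]
    for k in cv2.findContours(mm,cv2.RETR_EXTERNAL,cv2.CHAIN_APPROX_NONE)[0]:
        a=cv2.contourArea(k)
        if a<120: continue
        w=toW(c,k[:,0,:],10)[:,:2].astype(np.float32)
        r=cv2.minAreaRect(w.reshape(-1,1,2)); M=cv2.moments(k)
        out.append((a,[M['m10']/M['m00'],M['m01']/M['m00']],np.round(r[0],1),np.round(r[1],1),round(r[2],1),np.round(w.min(0)),np.round(w.max(0))))
    return out
E
python3 - <<'E'
from h import *
c=viewer.camera("top"); np.set_printoptions(suppress=True,precision=1)
for l in lifts(c): print(l)
hsv,g=masks(c)
# frame: dark reddish brown
m=((g<125)&(g>=35)&(hsv[...,1]>110)).astype(np.uint8); m[:, :350]=0; m[:120]=0; m[320:]=0; m[:,480:]=0
m=cv2.morphologyEx(m,cv2.MORPH_OPEN,np.ones((4,4)))
ks=[k for k in cv2.findContours(m,cv2.RETR_EXTERNAL,cv2.CHAIN_APPROX_NONE)[0] if cv2.contourArea(k)>100]
v=c["color"].copy(); cv2.drawContours(v,ks,-1,(0,255,0),1)
for k in ks:
    p=cv2.approxPolyDP(k,4,True)[:,0]; print(cv2.contourArea(k)); print(np.c_[p,toW(c,p,30)[:,:2],toW(c,p,0)[:,:2]])
cv2.imwrite("pics/m1.png",cv2.resize(v[120:320,180:480],None,fx=2.6,fy=2.6,interpolation=cv2.INTER_CUBIC))
for n,p,z in(("tin",(238,314),25),("jar",(290,91),85),("ham head",(147,203),26),("ham r",(169,206),26),("ham hnd",(121,318),20)): print(n,toW(c,p,z))
E
```

```text
(443.0, [290.1553799849511, 252.8897667419112], array([497.9,  77.3]), array([49.1, 46.3]), 46.2, array([464.,  45.], dtype=float32), array([521., 102.], dtype=float32))
(364.5, [221.43301326017374, 206.65797896662093], array([590.5, 223.3]), array([47.5, 42.8]), 61.4, array([569., 200.], dtype=float32), array([619., 253.], dtype=float32))
(268.0, [308.80472636815915, 190.51990049751242], array([632.9,  38.8]), array([41.5, 37.2]), 14.3, array([610.,  16.], dtype=float32), array([653.,  57.], dtype=float32))
2197.5
[[ 395.   144.   733.9 -144.1  743.9 -151.3]
 [ 392.   152.   715.8 -137.4  725.3 -144.4]
 [ 449.   166.   687.8 -258.1  696.5 -268.6]
 [ 425.   291.   423.2 -199.3  424.2 -208.1]
 [ 365.   278.   446.4  -77.6  448.   -82.8]
 [ 365.   283.   436.3  -77.5  437.6  -82.8]
 [ 434.   299.   407.7 -217.1  408.2 -226.4]
 [ 436.   285.   435.9 -222.1  437.2 -231.5]
 [ 431.   282.   441.7 -212.1  443.2 -221.3]
 [ 439.   276.   454.3 -228.8  456.2 -238.5]
 [ 456.   182.   653.  -271.6  660.7 -282.5]
 [ 451.   171.   676.9 -262.   685.2 -272.6]
 [ 458.   168.   683.8 -277.1  692.4 -288.2]
 [ 459.   158.   706.  -280.1  715.2 -291.3]]
tin [[367.6 179.5  25. ]]
jar [[825.   84.8  85. ]]
ham head [[592.2 380.6  26. ]]
ham r [[586.9 333.7  26. ]]
ham hnd [[353.4 417.9  20. ]]
```

View pics/m1.png

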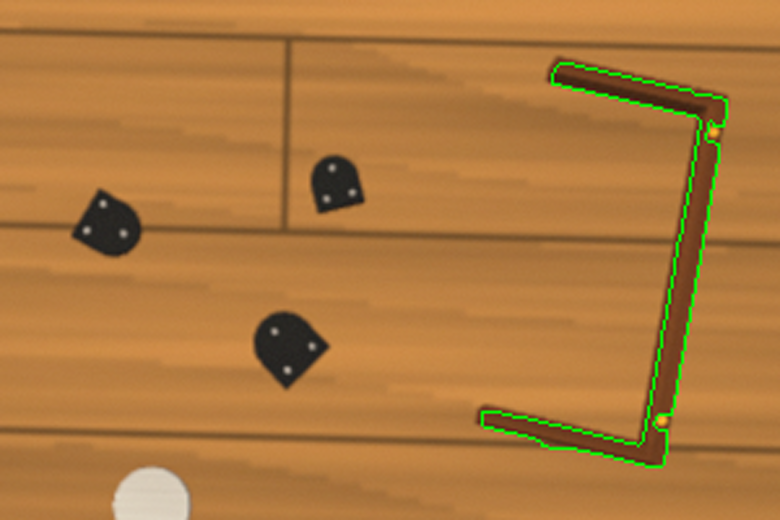

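```bash
cat >> h.py <<'E'
from scipy.spatial.transform import Rotation as Rn
O=np.array([572.5,-172.]); A=np.radians(-12.2)
xh=np.array([np.cos(A),np.sin(A)]); yh=np.array([-xh[1],xh[0]])
def F2W(f): return O+f[0]*xh+f[1]*yh
def W2F(w): w=np.asarray(w)[:2]-O; return np.array([w@xh,w@yh])
def go(xy,z,yaw):
    s=telemetry.read_state(); R=Rn.from_euler('xyz',s["eef_rot"],degrees=True).as_matrix()
    d=R.T@(np.r_[xy,z]-s["position"])/10
    dy=(yaw-s["eef_rot"][2]+180)%360-180
    print("t",round(s["clock"],2),"pos",s["position"].round(1),"F",W2F(s["position"]).round(1),"rpy",s["eef_rot"].round(1),"shift cm",d.round(2),"turn",round(-np.radians(dy),3))
def push(l,t,back=52,off=29):
    l=np.array(l,float);t=np.array(t,float);d=(t-l)/np.linalg.norm(t-l)
    return F2W(l-back*d),F2W(t-off*d),np.degrees(np.arctan2(d[1],d[0])+A)
E
python3 - <<'E'
from h import *
for n,w,t in(("S",(633,39),(60,-30)),("L",(498,77),(-65,-30)),("M",(590.5,223),(0,10))):
    f=W2F(w); a,b,y=push(f,t); print(n,f.round(1),a.round(1),b.round(1),y.round(1),np.linalg.norm(b-a).round(1))
a,b,y=push(W2F((633,39)),(60,-30)); go(a,110,y)
E
```

```text
S [ 14.5 219. ] [634.7  91. ] [ 625.7 -185. ] -91.9 276.1
L [-125.4  227.6] [497.1 129. ] [ 502.1 -158.6] -89.0 287.6
M [-65.9 389.9] [592.6 275. ] [ 575.8 -133.3] -92.4 408.6
t 0.15 pos [292.2 608.3 218.1] F [-438.9  703.5] rpy [-90.    0.  -25.7] shift cm [ 53.27  10.84 -31.8 ] turn 1.155
```

>>> {"name": "carry_out", "arguments": {
  "motion": [
    [0.3, [3.3, 0.4, -2.0], 0.1],
    [0.3, [6.6, 0.8, -4.0], 0.2],
    [0.3, [9.9, 1.2, -5.9], 0.3],
    [0.3, [13.2, 1.6, -7.9], 0.4],
    [0.3, [16.5, 2.0, -9.9], 0.5]
  ]
}}

```text
clock: 0.57
position: [398.6, 446.0, 197.7]
eef_rot: [-90.1, -0.0, -54.6]
contact_force: [0.2, 1.0, 0.3]
width: 64.2
```

```bash
cat > g.py <<'E'
from h import *; import sys
a=sys.argv[1:]; go(np.array([float(a[0]),float(a[1])]),float(a[2]),float(a[3])); s=telemetry.read_state(); print(s["contact_force"].round(1),s["width"],s["joint_pos"].round(0))
E
python3 g.py 634.7 91 110 -91.9
```

```text
t 0.57 pos [398.6 446.  197.7] F [-300.6  567.3] rpy [-90.1  -0.  -54.6] shift cm [42.61  8.8  -1.33] turn 0.652
[0.2 1.  0.3] 64.1988442418689 [46. -3. 94. -0. 89. 10.]
```

>>> {"name": "carry_out", "arguments": {
  "motion": [
    [0.3, [4.0, 0.8, -0.1], 0.12],
    [0.3, [8.0, 1.6, -0.2], 0.24],
    [0.3, [12.0, 2.4, -0.4], 0.36],
    [0.3, [16.0, 3.2, -0.5], 0.48],
    [0.3, [20.0, 4.0, -0.6], 0.6]
  ]
}}

```text
clock: 0.98
position: [510.2, 277.7, 157.5]
eef_rot: [-90.0, -0.1, -89.3]
contact_force: [0.1, 0.2, 0.1]
width: 31.3
```

```bash
python3 g.py 634.7 91 110 -91.9
```

```text
t 0.98 pos [510.2 277.7 157.5] F [-155.9  426.3] rpy [-90.   -0.1 -89.3] shift cm [18.82  4.76 12.22] turn 0.046
[0.1 0.2 0.1] 31.287882126696434 [26. -4. 99. -0. 85. 25.]
```

>>> {"name": "carry_out", "arguments": {
  "motion": [
    [0.3, [3.1, 0.8, 2.0], 0.01],
    [0.3, [6.2, 1.6, 4.1], 0.02],
    [0.3, [9.3, 2.4, 6.1], 0.03],
    [0.3, [12.4, 3.2, 8.1], 0.04],
    [0.3, [15.5, 4.0, 10.1], 0.046]
  ]
}}

```text
clock: 1.4
position: [613.8, 122.1, 117.1]
eef_rot: [-90.0, -0.1, -92.0]
contact_force: [0.0, -0.6, 0.6]
width: 27.8
```

```bash
python3 g.py 634.7 91 40 -91.9
```

```text
t 1.4 pos [613.8 122.1 117.1] F [-21.8 296.2] rpy [-90.   -0.1 -92. ] shift cm [3.03 7.71 2.2 ] turn -0.001
[ 0.  -0.6  0.6] 27.78140512068513 [ 9.  3. 96. -0. 81. 11.]
```

>>> {"name": "carry_out", "arguments": {
  "motion": [
    [0.3, [1.2, 2.0, 0.9], 0],
    [0.3, [2.2, 4.0, 1.7], 0],
    [0.3, [3.0, 6.0, 2.2], 0],
    [0.3, [3.0, 7.7, 2.2], 0],
    [0.3, [3.0, 7.7, 2.2], 0]
  ]
}}

```text
clock: 1.82
position: [633.0, 90.5, 36.0]
eef_rot: [-90.3, -0.1, -92.0]
contact_force: [0.1, 0.8, -0.7]
width: 27.4
```

```bash
python3 g.py 634.7 91 5 -91.9; python3 -c "
from h import *
c=viewer.camera('top'); cv2.imwrite('pics/t2.png',c['color'])"
```

```text
t 1.82 pos [633.   90.5  36. ] F [  3.7 269.3] rpy [-90.3  -0.1 -92. ] shift cm [-0.06  3.1   0.18] turn -0.002
[ 0.1  0.8 -0.7] 27.434804651821945 [ 6.  9. 98. -0. 74.  8.]
```

View pics/t2.png

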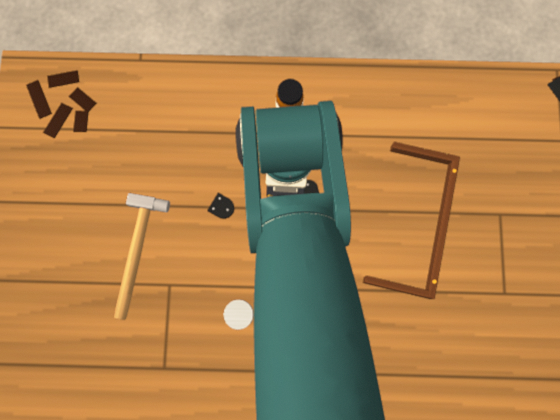

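The arm covers the small lift, which shows only at (308,188), just right of the fingers. The jar at (290,92) is clear, because the wrist is above it. I'll lower and push.

>>> {"name": "carry_out", "arguments": {
  "motion": [
    [0.3, [0, 1.2, 0.2], 0],
    [0.3, [0, 2.4, 0.2], 0],
    [0.3, [0, 3.1, 0.2], 0],
    [0.3, [0, 3.1, 0.2], 0],
    [0.3, [0.5, 3.1, 0.2], 0]
  ]
}}

```text
clock: 2.28
position: [635.1, 86.4, 6.9]
eef_rot: [-90.3, -0.1, -91.9]
contact_force: [-0.5, -0.6, 0.3]
width: 27.8
```

```bash
python3 g.py 625.7 -185 5 -91.9
```

```text
t 2.28 pos [635.1  86.4   6.9] F [  6.6 265.8] rpy [-90.3  -0.1 -91.9] shift cm [ 2.716e+01  2.300e-01 -2.000e-02] turn -0.001
[-0.5 -0.6  0.3] 27.828277567157325 [ 5. 10. 99. -0. 71.  7.]
```

>>> {"name": "carry_out", "arguments": {
  "motion": [
    [0.3, [1.0, 0.2, 0], 0],
    [0.3, [2.2, 0.2, 0], 0],
    [0.3, [3.4, 0.2, 0], 0],
    [0.3, [4.6, 0.2, 0], 0],
    [0.3, [5.8, 0.2, 0], 0]
  ]
}}

```text
clock: 2.7
position: [633.2, 26.8, 5.3]
eef_rot: [-90.2, -0.1, -92.0]
contact_force: [0.5, 0.6, 0.8]
width: 27.9
```

```bash
python3 g.py 625.7 -185 5 -91.9
```

```text
t 2.7 pos [633.2  26.8   5.3] F [ 17.3 207.1] rpy [-90.2  -0.1 -92. ] shift cm [ 2.119e+01  6.000e-02 -2.000e-02] turn -0.001
[0.5 0.6 0.8] 27.896203591845424 [  0.  10. 100.  -0.  71.   2.]
```

```bash
python3 -c "
from h import *
v=[viewer.camera(n)['color'] for n in('wrist','scene')]; cv2.imwrite('pics/w3.png',cv2.resize(np.hstack(v),(800,300)))"
```

```text
(no output)
```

View pics/w3.png

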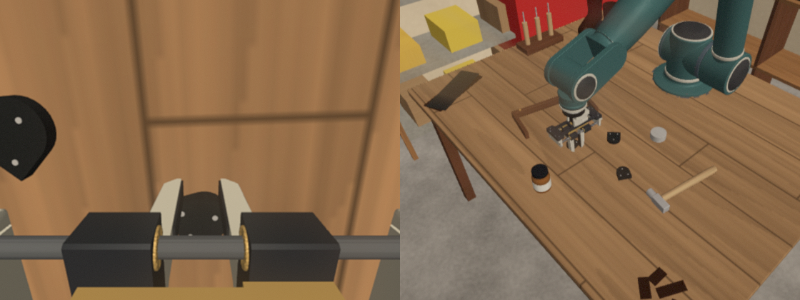

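```bash
cat >> h.py <<'E'
def wr(c,P,s):  # world->wrist pixel
    R=Rn.from_euler('xyz',s["eef_rot"],degrees=True).as_matrix()
    pt=(np.atleast_2d(P)-s["position"])@R
    M=np.linalg.inv(c["mount"]); pc=pt@M[:3,:3].T+M[:3,3]; f=K(c)
    return np.c_[f*pc[:,0]/pc[:,2]+c["cx"],f*pc[:,1]/pc[:,2]+c["cy"]]
def wr2W(c,p,z,s):
    R=Rn.from_euler('xyz',s["eef_rot"],degrees=True).as_matrix(); f=K(c)
    p=np.atleast_2d(np.asarray(p,float)); d=np.c_[(p[:,0]-c["cx"])/f,(p[:,1]-c["cy"])/f,np.ones(len(p))]@c["mount"][:3,:3].T@R.T
    o=R@c["mount"][:3,3]+s["position"]; return o+d*((z-o[2])/d[:,2])[:,None]
E
python3 -c "
from h import *
np.set_printoptions(suppress=True,precision=1)
s=telemetry.read_state();c=viewer.camera('wrist');print(c['mount'])
p=s['position'];print(wr(c,[p,p+[0,30,0],p-[0,30,0],p+[30,0,0],[498,77,12]],s))
cv2.imwrite('pics/w4.png',c['color'])"
```

```text
[[  -0.     1.     0.3  -83.7]
 [   0.    -0.3    1.  -166.1]
 [   1.     0.    -0.     0.8]
 [   0.     0.     0.     1. ]]
[[279.5 263.6]
 [277.5 213.5]
 [281.3 309. ]
 [332.3 262. ]
 [  9.9 187.4]]
```

View pics/w4.png

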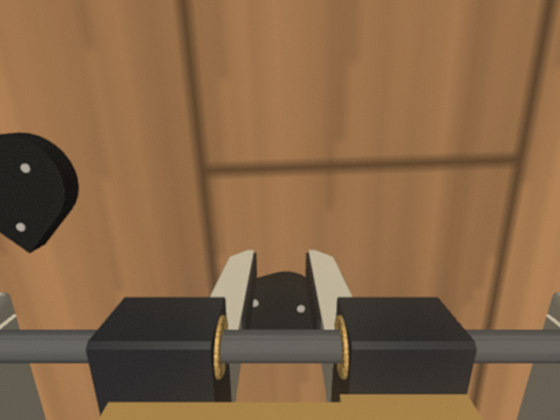

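The wrist view looks back along +y. The small lift sits nested ahead of the two fingers, with its rear edge at (285,272), and the large one is at the left, undisturbed. I'll keep pushing.

>>> {"name": "carry_out", "arguments": {
  "motion": [
    [0.3, [1.2, 0, 0], 0],
    [0.3, [2.5, 0, 0], 0],
    [0.3, [3.8, 0, 0], 0],
    [0.3, [5.1, 0, 0], 0],
    [0.3, [6.4, 0, 0], 0]
  ]
}}

```text
clock: 3.27
position: [630.9, -38.1, 5.3]
eef_rot: [-90.3, -0.1, -92.0]
contact_force: [0.5, 0.2, 0.5]
width: 28.2
```

>>> {"name": "carry_out", "arguments": {
  "motion": [
    [0.3, [1.4, 0, 0], 0],
    [0.3, [2.7, 0, 0], 0],
    [0.3, [4.0, 0, 0], 0],
    [0.3, [5.3, 0, 0], 0],
    [0.3, [6.6, 0, 0], 0]
  ]
}}

```text
clock: 3.68
position: [628.4, -105.5, 5.3]
eef_rot: [-90.3, -0.1, -92.0]
contact_force: [0.1, -0.7, 0.5]
width: 28.1
```

```bash
python3 g.py 625.7 -185 5 -91.9;python3 -c "
from h import *
v=[viewer.camera(n)['color'] for n in('wrist','top')]; cv2.imwrite('pics/w5.png',cv2.resize(np.hstack(v),(800,300)))"
```

```text
t 3.68 pos [ 628.4 -105.5    5.3] F [40.6 76.9] rpy [-90.3  -0.1 -92. ] shift cm [7.96 0.04 0.01] turn -0.003
[ 0.1 -0.7  0.5] 28.081575864799763 [-12.  10.  99.  -0.  71. -10.]
```

View pics/w5.png

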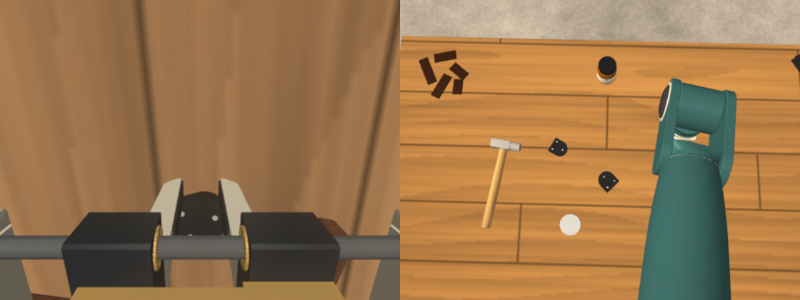

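The lift is still nested between the fingers.

>>> {"name": "carry_out", "arguments": {
  "motion": [
    [0.3, [1.3, 0, 0], 0],
    [0.3, [2.6, 0, 0], 0],
    [0.3, [3.9, 0, 0], 0],
    [0.3, [5.1, 0, 0], 0],
    [0.3, [6.3, 0, 0], 0]
  ]
}}

```text
clock: 4.2
position: [626.0, -170.4, 5.4]
eef_rot: [-90.3, -0.1, -92.1]
contact_force: [-0.1, -0.0, -0.1]
width: 28.0
```

>>> {"name": "carry_out", "arguments": {
  "motion": [
    [0.3, [0.8, 0, 0], 0],
    [0.3, [1.4, 0, 0], 0],
    [0.3, [1.6, 0, 0], 0],
    [0.3, [0.6, -0.5, 0], 0],
    [0.3, [-1.0, -2.0, 0], 0]
  ]
}}

```text
clock: 4.62
position: [625.3, -159.9, 23.9]
eef_rot: [-90.4, -0.0, -92.2]
contact_force: [-0.3, -0.6, -0.5]
width: 28.0
```

```bash
python3 g.py 497.1 129 90 -89
```

```text
t 4.62 pos [ 625.3 -159.9   23.9] F [49.1 23. ] rpy [-90.4  -0.  -92.2] shift cm [-28.37  -6.52 -13.98] turn -0.056
[-0.3 -0.6 -0.5] 28.031869284296036 [-17.  10.  97.  -0.  73. -14.]
```

Rising and moving back behind the large lift.

>>> {"name": "carry_out", "arguments": {
  "motion": [
    [0.3, [-2.0, -2.5, 0], 0],
    [0.3, [-5.0, -5.0, -1.5], 0],
    [0.3, [-8.5, -6.5, -3.5], 0],
    [0.3, [-12.0, -6.5, -5.5], -0.03],
    [0.3, [-15.5, -6.5, -7.5], -0.06]
  ]
}}

```text
clock: 5.03
position: [556.2, 0.9, 92.0]
eef_rot: [-90.3, -0.0, -88.7]
contact_force: [-0.0, 0.4, -0.6]
width: 27.8
```

>>> {"name": "carry_out", "arguments": {
  "motion": [
    [0.3, [-3.2, 0, -1.5], 0],
    [0.3, [-6.4, 0, -3.0], 0],
    [0.3, [-9.6, 0, -4.5], 0],
    [0.3, [-12.8, 0, -6.0], 0],
    [0.3, [-13.0, 0, -6.5], 0]
  ]
}}

```text
clock: 5.45
position: [485.8, 134.5, 93.8]
eef_rot: [-90.2, 0.1, -88.4]
contact_force: [-0.5, -0.6, -0.1]
width: 28.3
```

```bash
python3 g.py 497.1 129 5 -89; python3 -c "
from h import *
np.set_printoptions(suppress=True,precision=1)
s=telemetry.read_state();w=viewer.camera('wrist');p=w['color'];c=viewer.camera('top')
for l in lifts(c): print(l, W2F(l[2]))
print(wr(w,[[498,77,12]],s))
cv2.imwrite('pics/w6.png',cv2.resize(np.hstack([p,c['color']]),(800,300)))"
```

```text
t 5.45 pos [485.8 134.5  93.8] F [-149.5  281.3] rpy [-90.2   0.1 -88.4] shift cm [0.6  8.88 1.15] turn 0.01
[-0.5 -0.6 -0.1] 28.295081647291447 [ 13. -11. 112.   0.  80.  11.]
(274.5, [229.1117182756527, 264.8233151183971], array([508.1, 213.9]), array([194. , 129.9]), 40.5, array([397., 103.], dtype=float32), array([619., 244.], dtype=float32)) [-144.5  363.6]
(281.5, [425.9034931912374, 197.6986382474837], array([ 623.3, -212.2]), array([40.6, 39.3]), 16.4, array([ 599., -236.], dtype=float32), array([ 643., -194.], dtype=float32)) [ 58.1 -28.6]
[[292.6 281.1]]
```

View pics/w6.png

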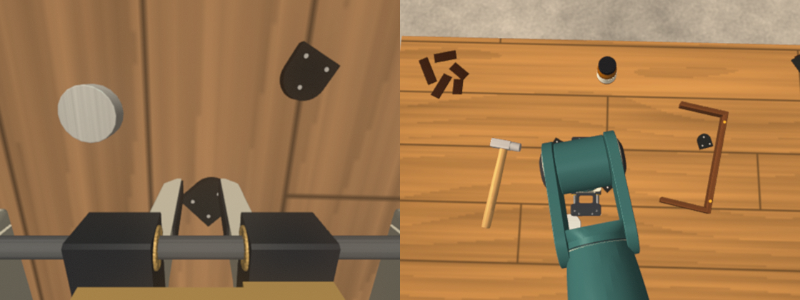

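The small lift is inside the frame at (58,-29), as planned. The wrist view shows the large lift ahead of the fingers, and the tin well clear. I'll lower behind the large one.

>>> {"name": "carry_out", "arguments": {
  "motion": [
    [0.3, [0.2, 2.5, 1.1], 0.01],
    [0.3, [0.3, 5.0, 1.1], 0.01],
    [0.3, [0.6, 7.5, 1.1], 0.01],
    [0.3, [0.6, 8.8, 1.1], 0.01],
    [0.3, [0.6, 8.9, 1.1], 0.01]
  ]
}}

```text
clock: 5.97
position: [496.9, 125.3, 2.4]
eef_rot: [-90.4, -0.0, -89.1]
contact_force: [-0.5, 0.2, -0.1]
width: 27.9
```

```bash
python3 g.py 502.1 -158.6 5 -89
```

```text
t 5.97 pos [496.9 125.3   2.4] F [-136.7  274.6] rpy [-90.4  -0.  -89.1] shift cm [28.39 -0.25  0.06] turn -0.001
[-0.5  0.2 -0.1] 27.944501071157863 [ 11.  -5. 115.   0.  70.  10.]
```

>>> {"name": "carry_out", "arguments": {
  "motion": [
    [0.3, [0.8, -0.2, 0], 0],
    [0.3, [1.8, -0.2, 0], 0],
    [0.3, [3.0, -0.2, 0], 0],
    [0.3, [4.2, -0.2, 0], 0],
    [0.3, [5.4, -0.2, 0], 0]
  ]
}}

```text
clock: 6.38
position: [498.2, 69.8, 5.4]
eef_rot: [-90.3, -0.0, -89.1]
contact_force: [-0.7, 0.5, 0.6]
width: 27.9
```

>>> {"name": "carry_out", "arguments": {
  "motion": [
    [0.3, [1.4, 0, 0], 0],
    [0.3, [2.7, 0, 0], 0],
    [0.3, [4.0, 0, 0], 0],
    [0.3, [5.3, 0, 0], 0],
    [0.3, [6.6, 0, 0], 0]
  ]
}}

```text
clock: 6.8
position: [499.3, 2.2, 5.9]
eef_rot: [-90.3, -0.0, -89.1]
contact_force: [0.2, 1.1, -0.1]
width: 28.1
```

```bash
python3 g.py 502.1 -158.6 5 -89;python3 -c "
from h import *
v=[viewer.camera(n)['color'] for n in('wrist','top')]; cv2.imwrite('pics/w7.png',cv2.resize(np.hstack(v),(800,300)))"
```

```text
t 6.8 pos [499.3   2.2   5.9] F [-108.3  154.8] rpy [-90.3  -0.  -89.1] shift cm [16.08  0.1   0.03] turn -0.002
[ 0.2  1.1 -0.1] 28.09668292644597 [ -3.  -7. 117.  -0.  71.  -4.]
```

View pics/w7.png

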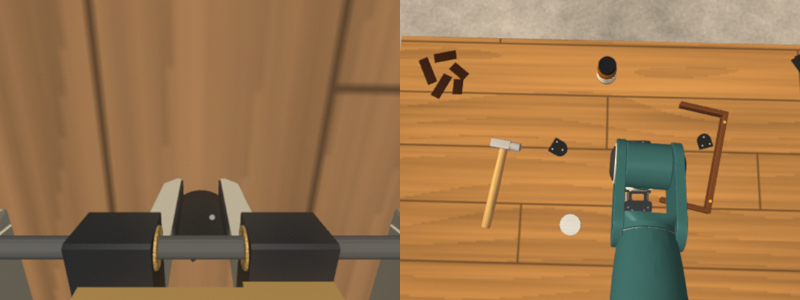

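The large lift is nested, and the near wall should clear the fingers by about 20 mm. I'll continue.

>>> {"name": "carry_out", "arguments": {
  "motion": [
    [0.3, [1.3, 0.1, 0], 0],
    [0.3, [2.6, 0.1, 0], 0],
    [0.3, [3.9, 0.1, 0], 0],
    [0.3, [5.2, 0.1, 0], 0],
    [0.3, [6.5, 0.1, 0], 0]
  ]
}}

```text
clock: 7.32
position: [500.3, -63.9, 5.2]
eef_rot: [-90.2, -0.0, -89.2]
contact_force: [-0.3, 0.6, 0.6]
width: 27.9
```

>>> {"name": "carry_out", "arguments": {
  "motion": [
    [0.3, [1.3, 0, 0], 0],
    [0.3, [2.6, 0, 0], 0],
    [0.3, [3.9, 0, 0], 0],
    [0.3, [5.2, 0, 0], 0],
    [0.3, [6.5, 0, 0], 0]
  ]
}}

```text
clock: 7.73
position: [501.2, -130.0, 5.4]
eef_rot: [-90.2, -0.0, -89.2]
contact_force: [0.3, 0.9, 1.3]
width: 28.1
```

```bash
python3 g.py 502.1 -158.6 5 -89
```

```text
t 7.73 pos [ 501.2 -130.     5.4] F [-78.6  26. ] rpy [-90.2  -0.  -89.2] shift cm [2.86 0.04 0.05] turn -0.004
[0.3 0.9 1.3] 28.074759436770055 [-17.  -5. 115.  -0.  70. -18.]
```

>>> {"name": "carry_out", "arguments": {
  "motion": [
    [0.3, [1.2, 0, 0], 0],
    [0.3, [2.2, 0, 0], 0],
    [0.3, [2.4, 0, 0], 0],
    [0.3, [1.4, -0.4, 0], 0],
    [0.3, [-0.4, -2.0, 0], 0]
  ]
}}

```text
clock: 8.15
position: [499.9, -125.9, 23.5]
eef_rot: [-90.4, 0.0, -89.3]
contact_force: [0.5, 0.4, -0.7]
width: 28.0
```

```bash
python3 g.py 592.6 275 90 -92.4
```

```text
t 8.15 pos [ 499.9 -125.9   23.5] F [-80.7  29.8] rpy [-90.4   0.  -89.3] shift cm [-39.98  -6.71   9.69] turn 0.054
[ 0.5  0.4 -0.7] 28.03645818273774 [-17.  -6. 114.  -0.  72. -18.]
```

>>> {"name": "carry_out", "arguments": {
  "motion": [
    [0.3, [-2.0, -2.5, 0], 0],
    [0.3, [-5.0, -5.0, 0.8], 0],
    [0.3, [-8.5, -7.0, 1.8], 0],
    [0.3, [-12.3, -7.5, 2.8], 0.03],
    [0.3, [-16.2, -7.5, 3.8], 0.05]
  ]
}}

```text
clock: 8.57
position: [537.3, 39.2, 101.1]
eef_rot: [-90.2, -0.0, -92.3]
contact_force: [1.2, -0.3, -1.1]
width: 28.0
```

>>> {"name": "carry_out", "arguments": {
  "motion": [
    [0.3, [-3.9, 0, 1.0], 0],
    [0.3, [-7.8, 0, 2.0], 0],
    [0.3, [-11.7, 0, 3.0], 0],
    [0.3, [-15.6, 0, 4.0], 0],
    [0.3, [-19.0, 0, 5.0], 0]
  ]
}}

```text
clock: 8.98
position: [594.2, 230.8, 101.2]
eef_rot: [-90.2, 0.0, -92.2]
contact_force: [-0.5, -0.5, -0.7]
width: 27.9
```

```bash
python3 g.py 592.6 275 90 -92.4
```

```text
t 8.98 pos [594.2 230.8 101.2] F [-63.9 398.3] rpy [-90.2   0.  -92.2] shift cm [-4.41  1.13 -0.32] turn 0.003
[-0.5 -0.5 -0.7] 27.87926171679744 [19.  5. 95.  0. 80. 21.]
```

>>> {"name": "carry_out", "arguments": {
  "motion": [
    [0.3, [-2.5, 0.5, -0.2], 0],
    [0.3, [-4.3, 1.0, -0.3], 0],
    [0.3, [-4.6, 2.0, -0.3], 0],
    [0.3, [-4.6, 3.5, -0.3], 0],
    [0.3, [-4.6, 4.5, -0.3], 0]
  ]
}}

```text
clock: 9.4
position: [591.8, 276.7, 54.3]
eef_rot: [-90.3, -0.0, -92.2]
contact_force: [-0.5, -1.0, 0.6]
width: 27.9
```

```bash
python3 g.py 592.6 275 5 -92.4; python3 -c "
from h import *
np.set_printoptions(suppress=True,precision=1)
s=telemetry.read_state();w=viewer.camera('wrist');p=w['color'];c=viewer.camera('top')
for l in lifts(c): print(l[0],l[2:5], W2F(l[2]))
print(wr(w,[[590.5,223,12]],s))
cv2.imwrite('pics/w8.png',cv2.resize(np.hstack([p,c['color']]),(800,300)))"
```

```text
t 9.4 pos [591.8 276.7  54.3] F [-75.9 442.7] rpy [-90.3  -0.  -92.2] shift cm [0.17 4.93 0.1 ] turn 0.004
[-0.5 -1.   0.6] 27.86157086632675 [23.  9. 95.  0. 76. 25.]
465.5 (array([ 498.7, -184.5]), array([49.3, 48.1]), 40.0) [-69.5 -27.8]
415.0 (array([462.6, 177.5]), array([146.5,  31.9]), 22.9) [-181.3  318.4]
279.5 (array([ 623.5, -212.2]), array([40.4, 39.5]), 15.5) [ 58.3 -28.5]
[[281.  302.9]]
```

View pics/w8.png

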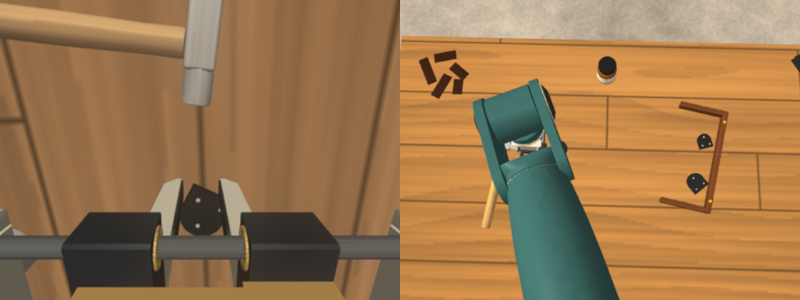

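```bash
python3 -c "
from h import *
s=telemetry.read_state();w=viewer.camera('wrist')
print(wr2W(w,[[272,258]],12,s),wr2W(w,[[275,147]],20,s))"
```

```text
[[585.13119109 259.21206159  12.        ]] [[590.91228594 337.48783614  20.        ]]
```

>>> {"name": "carry_out", "arguments": {
  "motion": [
    [0.3, [-0.2, 1.5, 0.1], 0],
    [0.3, [-0.2, 3.0, 0.1], 0],
    [0.3, [-0.2, 4.4, 0.1], 0],
    [0.3, [-0.2, 4.8, 0.1], 0],
    [0.3, [-0.2, 4.8, 0.1], 0]
  ]
}}

```text
clock: 9.97
position: [592.1, 277.2, 4.9]
eef_rot: [-90.4, -0.1, -92.3]
contact_force: [0.8, -1.0, -0.4]
width: 28.1
```

```bash
python3 g.py 575.8 -133.3 5 -92.4
```

```text
t 9.97 pos [592.1 277.2   4.9] F [-75.7 443.2] rpy [-90.4  -0.1 -92.3] shift cm [ 4.108e+01  7.000e-02 -1.000e-02] turn 0.002
[ 0.8 -1.  -0.4] 28.096127395040764 [23. 12. 97.  0. 71. 25.]
```

>>> {"name": "carry_out", "arguments": {
  "motion": [
    [0.3, [0.8, 0, 0], 0],
    [0.3, [1.8, 0, 0], 0],
    [0.3, [3.0, 0, 0], 0],
    [0.3, [4.2, 0, 0], 0],
    [0.3, [5.4, 0, 0], 0]
  ]
}}

```text
clock: 10.38
position: [590.1, 221.7, 5.5]
eef_rot: [-90.4, -0.1, -92.3]
contact_force: [-0.3, 0.5, 0.9]
width: 28.1
```

>>> {"name": "carry_out", "arguments": {
  "motion": [
    [0.3, [1.4, 0, 0], 0],
    [0.3, [2.7, 0, 0], 0],
    [0.3, [4.0, 0, 0], 0],
    [0.3, [5.3, 0, 0], 0],
    [0.3, [6.6, 0, 0], 0]
  ]
}}

```text
clock: 10.8
position: [587.4, 154.3, 5.7]
eef_rot: [-90.4, -0.1, -92.3]
contact_force: [0.2, 0.3, 0.5]
width: 28.1
```

```bash
python3 g.py 575.8 -133.3 5 -92.4;python3 -c "
from h import *
v=[viewer.camera(n)['color'] for n in('wrist','top')]; cv2.imwrite('pics/w9.png',cv2.resize(np.hstack(v),(800,300)))"
```

```text
t 10.8 pos [587.4 154.3   5.7] F [-54.4 322.1] rpy [-90.4  -0.1 -92.3] shift cm [28.79  0.13 -0.  ] turn 0.002
[0.2 0.3 0.5] 28.114164305986023 [ 12.   7. 103.   0.  71.  15.]
```

View pics/w9.png

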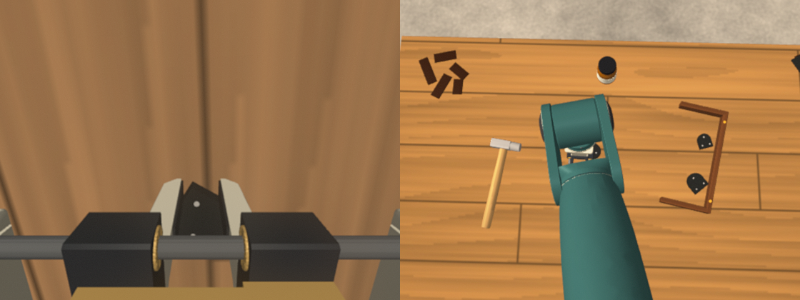

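The medium lift's corner is nested between the fingers, and the other two are undisturbed in the frame. I'll continue.

>>> {"name": "carry_out", "arguments": {
  "motion": [
    [0.3, [1.4, 0.1, 0], 0],
    [0.3, [2.8, 0.1, 0], 0],
    [0.3, [4.2, 0.1, 0], 0],
    [0.3, [5.6, 0.1, 0], 0],
    [0.3, [7.0, 0.1, 0], 0]
  ]
}}

```text
clock: 11.32
position: [584.4, 82.6, 4.8]
eef_rot: [-90.4, -0.1, -92.4]
contact_force: [0.4, -0.8, -0.8]
width: 27.9
```

>>> {"name": "carry_out", "arguments": {
  "motion": [
    [0.3, [1.4, 0, 0], 0],
    [0.3, [2.8, 0, 0], 0],
    [0.3, [4.2, 0, 0], 0],
    [0.3, [5.6, 0, 0], 0],
    [0.3, [7.0, 0, 0], 0]
  ]
}}

```text
clock: 11.73
position: [581.5, 11.2, 5.0]
eef_rot: [-90.4, -0.1, -92.4]
contact_force: [-0.1, 0.5, 0.3]
width: 28.0
```

>>> {"name": "carry_out", "arguments": {
  "motion": [
    [0.3, [1.4, 0, 0], 0],
    [0.3, [2.8, 0, 0], 0],
    [0.3, [4.2, 0, 0], 0],
    [0.3, [5.6, 0, 0], 0],
    [0.3, [7.0, 0, 0], 0]
  ]
}}

```text
clock: 12.15
position: [578.4, -60.1, 5.1]
eef_rot: [-90.4, -0.1, -92.4]
contact_force: [0.1, 0.0, -0.4]
width: 28.2
```

```bash
python3 g.py 575.8 -133.3 5 -92.4;python3 -c "
from h import *
v=[viewer.camera(n)['color'] for n in('wrist','scene')]; cv2.imwrite('pics/w10.png',cv2.resize(np.hstack(v),(800,300)))"
```

```text
t 12.15 pos [578.4 -60.1   5.1] F [-17.9 110.6] rpy [-90.4  -0.1 -92.4] shift cm [7.33 0.03 0.04] turn 0.0
[ 0.1  0.  -0.4] 28.22886445130947 [ -8.   4. 107.  -0.  70.  -6.]
```

View pics/w10.png

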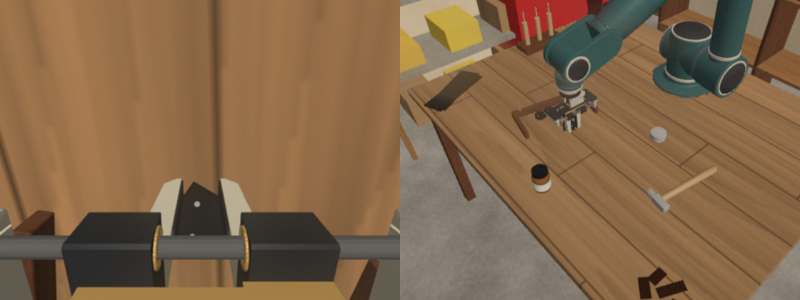

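>>> {"name": "carry_out", "arguments": {
  "motion": [
    [0.3, [1.3, 0, 0], 0],
    [0.3, [2.6, 0, 0], 0],
    [0.3, [3.9, 0, 0], 0],
    [0.3, [5.2, 0, 0], 0],
    [0.3, [6.4, 0, 0], 0]
  ]
}}

```text
clock: 12.67
position: [575.6, -125.9, 5.3]
eef_rot: [-90.4, -0.1, -92.5]
contact_force: [0.5, -0.4, -0.4]
width: 27.7
```

>>> {"name": "carry_out", "arguments": {
  "motion": [
    [0.3, [0.8, 0, 0], 0],
    [0.3, [1.4, 0, 0], 0],
    [0.3, [1.6, 0, 0], 0],
    [0.3, [0.4, 0, 0], 0],
    [0.3, [-2.0, 0, 0], 0]
  ]
}}

```text
clock: 13.08
position: [576.5, -106.5, 5.2]
eef_rot: [-90.4, -0.2, -92.6]
contact_force: [0.6, -0.2, -1.0]
width: 27.8
```

>>> {"name": "carry_out", "arguments": {
  "motion": [
    [0.3, [-2.0, -0.5, 0], 0],
    [0.3, [-4.0, -2.5, 0], 0],
    [0.3, [-6.0, -5.0, 0], 0],
    [0.3, [-9.0, -8.0, 0], 0],
    [0.3, [-12.0, -11.0, 0], 0]
  ]
}}

```text
clock: 13.5
position: [582.0, 14.6, 114.8]
eef_rot: [-90.4, -0.1, -92.6]
contact_force: [-0.6, -0.1, 0.6]
width: 28.0
```

>>> {"name": "carry_out", "arguments": {
  "motion": [
    [0.3, [-3.5, -1.0, 0], 0],
    [0.3, [-7.0, -2.0, 0], 0],
    [0.3, [-10.0, -3.0, 0], 0],
    [0.3, [-12.0, -3.0, 0], 0],
    [0.3, [-12.0, -3.0, 0], 0]
  ]
}}

```text
clock: 13.92
position: [587.3, 139.0, 145.2]
eef_rot: [-90.4, -0.1, -92.4]
contact_force: [0.2, -0.5, -0.1]
width: 28.0
```

```bash
python3 -c "
from h import *
np.set_printoptions(suppress=True,precision=1)
s=telemetry.read_state();print(s['position'],s['contact_force'],s['clock'])
w=viewer.camera('scene');p=w['color'];c=viewer.camera('top')
for l in lifts(c): print(l[0],l[2:5], W2F(l[2]))
cv2.imwrite('pics/w11.png',cv2.resize(np.hstack([p,c['color']]),(800,300)))"
```

```text
[587.3 139.  145.2] [ 0.2 -0.5 -0.1] 13.9167
465.5 (array([ 498.8, -184.6]), array([49.3, 48.2]), 39.6) [-69.4 -27.9]
376.0 (array([ 572.3, -171. ]), array([46.4, 44.4]), 53.3) [-0.4  0.9]
279.5 (array([ 623.5, -212.2]), array([40.4, 39.5]), 15.5) [ 58.3 -28.5]
301.5 (array([621.3, 193. ]), array([191.5, 171.1]), 69.2) [-29.4 367.1]
```

View pics/w11.png

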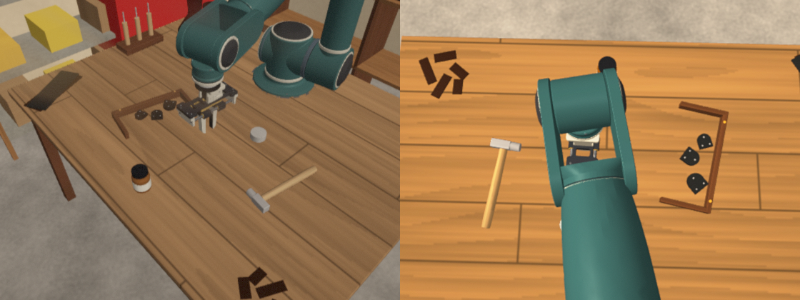

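All three lifts lie flat inside the frame, and the bystanders haven't moved: the jar at scene (141,178), the tin at (258,134) and the hammer at (282,188) match the earlier views. The hand is 145 mm up and clear, so I'm handing in.

```bash
python3 -c "
from h import *
print(ticket.job_done())"
```

```text
the job is handed in; nothing more can be done
None
```

All three heel lifts are lying flat inside the frame, and I handed the job in at about 14 s of the 72 s limit. I slid them along the bench one at a time (small, large, medium) with the fingers partly open as a two-pronged rake.

In frame coordinates, where the inside spans x ±140 mm and y ±65 mm, the last top picture put their centres here:

| Lift | x (mm) | y (mm) |
|---|---|---|
| Small | 58 | -29 |
| Large | -69 | -28 |
| Medium | 0 | 1 |

- **Margins:** the nearest frame limit is the back wall, about 10 mm from the large lift's edge; calibration is good to about 2 mm.
- **Jar, tin and hammer:** they look unmoved in the last scene picture. I compared pixel positions by eye rather than re-measuring them. In the last top view the arm hid the tin and part of the jar.
- **Hand:** it finished 145 mm above the bench, touching nothing. The wrist force read under about 2 N after every move.
- **Failed checks:** none failed or disagreed. The only oddity was dark arm parts showing up as a false blob in the lift detection, which I ignored.

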